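Set the vent stay of the blue equipment case to its middle hole

ROBOT

A 6-joint arm with a two-finger parallel gripper is mounted at the origin on the work surface. World frame = base frame: x ahead of the robot, y to its left, z up, the work surface at z = 0. Lengths are in m, angles in rad, forces in N, time in s.
With the tool pointing down it reaches from about 0.275 to 0.725 m from the base axis. Payload 5.6 kg.
Tool frame: the origin (TCP) lies between the finger pads; the fingertips stand 19 mm ahead of it and the grasp point (between the pads) is the TCP (bot.nose_length is the distance from the TCP to the fingertips, in m); z points along the fingers, y is the line along which they close (so a half turn about z gives the same grasp; the last joint's range is limited). The gripper opens to 85 mm and grips with 20 to 120 N. Pads are 22 mm wide; open, the fingers measure 114 mm over their backs; the gripper's body (76 mm by 85 mm) begins 54 mm behind the grasp point. The pads swing forward as they close: fully open they stand 13 mm farther back than shut.
Start: joints at [-0.986, 0.255, 0.108, 0, -1.424, -0.285], TCP at [0.162, -0.525, 0.219] pointing down, gripper open.
Joint ranges: [-2.95, 2.95], [-1.21, 1.97], [-1.09, 1.5], [-2.87, 1.71], [-2.94, -0.07], [-3.05, 3.05]. Speed limits (rad/s): [2.57, 2.57, 3.14, 3.14, 3.14, 3.14].

INTERFACE

Orientations are given as a unit quaternion [x, y, z, w].
In Python, from station import get_obs, optics, workorder, bot gives the robot as it stands.
- The arm moves only by the tool arm_command, never from a script. Its argument "increments" is one flat list of numbers, 6 for each row, row after row: the shift along the tool's x, y, z in cm, then the turn, a rotation vector about the tool's x, y, z in rad. A call has 1 to 8 rows; each row is the pose to reach, as a shift and turn from the pose commanded when the call began, along the tool's axes at that moment; what a row does not reach only later rows make up. A row lasts 1/8 s, in which the tool goes at most 62.5 mm and 10.7 degrees, less where a joint would pass 70% of its speed; a pose out of reach is approached as far as the arm can. A call with a gripper value outside its range is refused whole. "hand" is the closure, from -1 (fully open) to 1 (shut), set as the call begins (left out, the last holds). The fingers move at their own pace and stop on an object; "squeeze" is the grip in N (left out, the last holds). Time passes only in rows, so rows that repeat a pose let the fingers close. It gives the time, the measured TCP pose, the force and the opening at its end, in the units of the state.
- get_obs(): the state, without advancing time (a new reading comes with each control period).
- optics.snapshot(name): name is "side" or "top" or "wrist"; returns (picture, depth): 384x512x3 uint8, blue, green, red; 384x512 float32, m along the optical axis (not along the pixel's ray), 0 where there is no reading.
- optics.get_calibration(name): a dict with "vertical_fov" (degrees; the focal length in pixels is half the picture's height over the tangent of half this angle, whatever the lens; pixels are square), "cx", "cy" (the principal point, pixels), "view" (4x4, takes a point from world to camera coordinates). Camera axes: x right, y up, looking along -z (the intrinsics and any distortion apply to the point x, -y, -z); pixel columns grow to the right and rows downward; lengths in m; the calibration is good to about 2 mm. A picture is of the moment at which its call begins: read the wrist's pose just before it. get_calibration takes no time and is no camera call; for the wrist camera it gives the pose at the moment of the call.
- workorder.finish_job(): hands the job in, once; it reports no verdict.
The state is a dict: "time_s": time; "joint_positions": joint angles; "joint_velocities": joint speeds; "joint_torque": joint torques, N m; "ee_pos": TCP position; "tool_rot": TCP orientation; "contact_force": force on the tool from outside, world axes, zero at the start; "moment": the same for the moment, N m; "opening": finger opening in m.
Only numpy, scipy, OpenCV 4.12 (cv2) and the standard library are available. Lean on these libraries where they do the work, as an engineer would, in place of code of your own. Each camera call takes 0.05 s, during which the arm holds its last target. There are 200 camera calls.

TASK

The vent door of the blue equipment case stands too wide open. By its black knob, lift the blue case's steel stay off the pin, draw it back so that the door follows, drop the middle one of its three holes over the pin so that the stay lies flat again, and let go. Leave the stay of the grey case, which already sits on its middle hole, as it is.

Things in the scene. Friction and masses are not known exactly. Their poses are not given: they have to be found in the camera images.
- blue_knob (a point): Black upright knob, 24 mm diameter, 45 mm tall, on the free end of the blue case's steel stay. Point on its axis at mid-height, 22 mm above the bar's upper face. x runs along the stay, outwards from its pivot to the knob; z up. The far end, 262 mm away, is pivoted on the vent door's top edge: the knob can be lifted (up to 0.5 rad, falls if let go) and swung. At the start the stay lies level.
- blue_middle_hole (a point): Centre of the middle of 3 holes (30 mm diameter) in the blue case's stay, at mid-thickness of the bar (46 mm wide, 5 mm thick). Axes as blue_knob. Hole centres lie 47 (on the pin at the start), 97 and 147 mm from the knob's axis. The door (upright hinge) follows the stay at 1 to 2 N and stays where left; drawing the knob 50 mm away from the door also turns the stay about 5 degrees.
- blue_pin (a point): Upright brass-coloured pin, 10 mm diameter, fixed on the roof (110 mm high) of the blue case, a box 200 x 250 mm. Point on its axis, 118 mm above the bench, where the mid-thickness of a seated stay lies. The pin's top is 14 mm above the point: raise the bar's underside 16 mm at the pin to clear it. A hole has 10 mm of play all round; a seated stay lies level on the pin's foot.
- grey_knob (a point): The same black knob on the stay of the look-alike grey case beside the blue one (same sizes, stay on its middle hole). Which case stands left or right changes. To be left alone.

How it is judged:
On the way:
1. the blue stay's middle hole is lifted clear of the height of the pin (z of blue_middle_hole in the frame of blue_pin above 0.01 m), for 0.1 s.
At the end, for the whole second after the job is handed in: The pin of the blue case stands in the middle hole of its stay (hole centre within 14 mm of the pin's axis), the stay lies level again (hole within 6 mm of its seated height), it is released, and the grey case's knob is within 20 mm of where it was (horizontal distance between blue_middle_hole and blue_pin below 0.014 m and z of blue_middle_hole in the frame of blue_pin between -0.006 and 0.006 m and distance of grey_knob from where it was at the start of the episode below 0.02 m); the robot touches nothing.
It fails at once if the grey case's stay is moved (its knob by more than 20 mm) (distance of grey_knob from where it was at the start of the episode above 0.02 m).
It also fails if it takes over 35 s, if anything falls off the work surface, if the arm or the gripper's body presses on something with over 40 N, if the wrist force passes 120 N, or if a joint passes its speed limit or range.

## Working session

There is one attempt and no reset: what is moved stays moved. The work goes in short steps, Python scripts to look and compute and a tool call to move; the robot and the scene stay as the last step left them, time stands still between calls to the robot, and variables do not carry over. Pictures are saved under pics/ and viewed, on a budget of 10 in all, crops included, one or two more only if the job needs it, and the job is handed in when it is done.

Besides the shell and the picture viewer there is one more tool, called after "Call:" as a command line: name --argument value ..., lists and objects as JSON in quotes. arm_command: Moves the arm, as the interface text tells. Its arguments: {"type":"object","properties":{"increments":{"type":"array"},"hand":{"type":"number"},"squeeze":{"type":"number"}},"required":["increments"]}

```bash
mkdir -p pics; ls; python3 - <<'E'
from station import get_obs, optics, workorder, bot
import cv2, numpy as np
for n in("top","side"):
    p,d=optics.snapshot(n); cv2.imwrite(f"pics/{n}1.png",p); np.savez(f"pics/{n}1.npz",p=p,d=d)
    print(n,optics.get_calibration(n), d.min(),d.max())
s=get_obs(); print(s)
E
```

```text
pics
top {'vertical_fov': 53.90591255371016, 'cx': 253.1974837992637, 'cy': 193.2439593731487, 'view': array([[-0.23672086, -0.97155583, -0.00651871,  0.03735993],
       [ 0.95075127, -0.23302312,  0.20438262, -0.61402816],
       [-0.20008813,  0.04218396,  0.97886937, -0.73392419],
       [ 0.        ,  0.        ,  0.        ,  1.        ]])} 0.0 1.8437335
side {'vertical_fov': 42.34076649238872, 'cx': 250.1253827295807, 'cy': 197.3397929086494, 'view': array([[-0.88830328, -0.45900715, -0.01515624,  0.46626409],
       [ 0.30651806, -0.61712517,  0.72470905, -0.33303035],
       [-0.34199994,  0.63911576,  0.6888883 , -0.68727172],
       [ 0.        ,  0.        ,  0.        ,  1.        ]])} 0.0 3.2762737
{'time_s': 0.1, 'joint_positions': array([-9.86403550e-01,  2.55697742e-01,  1.07161049e-01, -4.23976385e-04,
       -1.42390272e+00, -2.84609225e-01]), 'joint_velocities': array([ 0.00068311, -0.00059795,  0.00348124,  0.00054645, -0.00098033,
       -0.00260131]), 'joint_torque': array([-3.37090984e-03, -3.87603092e+01,  2.38472843e+01,  5.37807763e+00,
       -3.86183878e-03, -1.91071956e-05]), 'ee_pos': array([ 0.16234884, -0.52501959,  0.21839148]), 'tool_rot': array([-1.49300219e-01,  9.88791548e-01,  8.33469344e-04, -1.55637628e-04]), 'contact_force': array([0.58984384, 0.31804628, 0.46842491]), 'moment': array([-0.01346973, -0.01266021, -0.03316287]), 'opening': 0.08546139667856836}
```

View pics/top1.png

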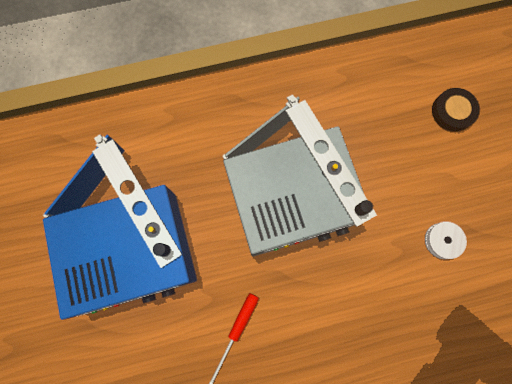

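View pics/side1.png

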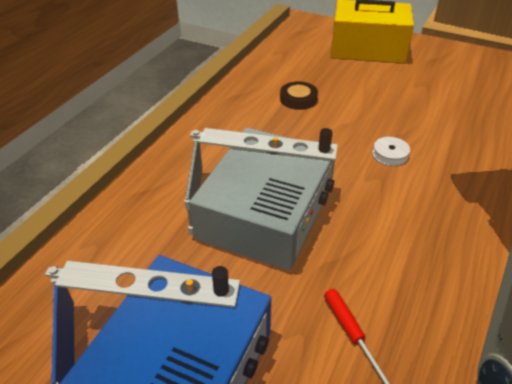

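The top view shows the blue case on the left, with its knob at about (162,249), pin at (151,229), middle hole at (140,208) and pivot at (100,140). The grey case is on the right, with its knob at (364,208). The side view agrees: blue knob at (220,280), pin at (190,287).

```bash
cat > h.py <<'E'
import numpy as np, cv2
from station import get_obs, optics, workorder, bot
from scipy.spatial.transform import Rotation as R
def ray(c,u,v,z):
    f=192/np.tan(np.radians(c["vertical_fov"])/2); V=c["view"]
    d=V[:3,:3].T@np.array([(u-c["cx"])/f,-(v-c["cy"])/f,-1]); o=-V[:3,:3].T@V[:3,3]
    return o+d*(z-o[2])/d[2]
def proj(c,P):
    f=192/np.tan(np.radians(c["vertical_fov"])/2); q=c["view"]@np.r_[P,1]
    return np.array([c["cx"]-f*q[0]/q[2], c["cy"]+f*q[1]/q[2]])
def blobs(p,lo,hi,amin=15):
    m=cv2.inRange(cv2.cvtColor(p,cv2.COLOR_BGR2HSV),lo,hi)
    n,l,s,c=cv2.connectedComponentsWithStats(m)
    return [(c[i].round(1),s[i]) for i in range(1,n) if s[i][4]>=amin],m
def tool(dp):  # world shift -> tool axes, cm
    return (R.from_quat(get_obs()["tool_rot"]).inv().apply(dp)*100).round(2)
E
python3 - <<'E'
from h import *
for n,win in(("top",(170,275,110,190)),("side",(255,310,170,250))):
    p=np.load(f"pics/{n}1.npz")["p"]; c=optics.get_calibration(n)
    r0,r1,c0,c1=win; q=np.zeros_like(p)+128; q[r0:r1,c0:c1]=p[r0:r1,c0:c1]
    k,_=blobs(q,(0,0,0),(180,255,50)); g,_=blobs(q,(15,140,120),(35,255,255),8)
    print(n,"dark",k,"brass",g)
    for b,s in g: print(" pin top",ray(c,*b,.132))
c=optics.get_calibration("top")
for nm,u,v,z in(("pivot",100,142,.118),("far",127,187,.118),("mid",140,208,.118),("start hole",151.5,230,.118),("knob top",161,249,.1655)):
    print(nm,ray(c,u,v,z).round(4))
E
```

```text
top dark [(array([165.9, 250.2]), array([161, 244,   9,  12,  53], dtype=int32))] brass [(array([150.5, 228.9]), array([148, 227,   6,   5,  24], dtype=int32))]
 pin top [0.57064006 0.09861729 0.132     ]
side dark [(array([220.1, 281. ]), array([213, 267,  15,  28, 332], dtype=int32))] brass [(array([189.2, 283.9]), array([186, 280,   7,  10,  56], dtype=int32))]
 pin top [0.56953051 0.10337537 0.132     ]
pivot [0.7713 0.1695 0.118 ]
far [0.6658 0.1321 0.118 ]
mid [0.6182 0.1145 0.118 ]
start hole [0.5705 0.1006 0.118 ]
knob top [0.5249 0.0787 0.1655]
```

```bash
cat >> h.py <<'E'
def plan(piv,pin,hinge):
    d0=(pin-piv)/np.linalg.norm(pin-piv)
    from scipy.optimize import brentq
    r=piv-hinge
    rot=lambda a:hinge+np.array([[np.cos(a),-np.sin(a)],[np.sin(a),np.cos(a)]])@r
    a=min((x for x in [brentq(lambda a:np.linalg.norm(rot(a)-pin)-.165,*b) if (np.linalg.norm(rot(b[0])-pin)-.165)*(np.linalg.norm(rot(b[1])-pin)-.165)<0 else 9 for b in((0,.6),(-.6,0))]),key=abs)
    P=rot(a); d1=(pin-P)/np.linalg.norm(pin-P)
    return pin+.047*d0, d0, pin+.097*d1, d1, a
def goto(p,q):  # increments (cm, rotvec) from the present pose to pose p,q
    s=get_obs(); r=R.from_quat(s["tool_rot"]).inv()
    return (r.apply(np.array(p)-s["ee_pos"])*100).round(2),(r*R.from_quat(q)).as_rotvec().round(3)
def down(d,tilt=0):  # tool z down, y across the stay, tool x along +-d
    x=np.r_[d,0]; z=np.array([0,0,-1.]); return R.from_matrix(np.c_[x,np.cross(z,x),z]).as_quat()
E
python3 - <<'E'
from h import *
c=optics.get_calibration("top")
H=ray(c,45,215,.11)[:2]; piv=ray(c,100,142,.118)[:2]; pin=np.array([.5705,.100])
k0,d0,k1,d1,a=plan(piv,pin,H); print(H,k0,d0,k1,d1,a)
print(proj(optics.get_calibration("side"),np.r_[k0,.1425]),proj(c,np.r_[k0,.1655]))
for d in(d0,-d0): print(goto(np.r_[k0,.23],down(d)))
E
```

```text
[0.65094308 0.30123554] [0.52608235 0.08463534] [-0.9450563  -0.32690763] [0.47659625 0.07568775] [-0.9680799 -0.2506418] -0.27966304504807765
[220.95599762 281.06341835] [157.63581187 249.15855471]
(array([-52.75,  47.51,  -1.08]), array([ 0.002, -0.   , -0.033]))
(array([-52.75,  47.51,  -1.08]), array([-0.000e+00, -3.000e-03,  3.108e+00]))
```

Call:
arm_command --increments '[-4, 4, -4, 0, 0, 0, -8, 8, -4, 0, 0, 0, -12.5, 11.5, -4, 0, 0, 0, -17, 15.5, -4, 0, 0, 0, -21.5, 19.5, -4, 0, 0, -0.03, -26, 23.5, -4, 0, 0, -0.03, -30, 27, -4, 0, 0, -0.03, -34, 30.5, -4, 0, 0, -0.03]' --hand -1 --squeeze 40

```text
time_s: 1.1
ee_pos: [0.3976, -0.1318, 0.2591]
tool_rot: [-0.164, 0.986, 0.0, -0.0]
contact_force: [0.6, -0.5, -0.4]
opening: 0.0853
```

```bash
python3 - <<'E'
from h import *
d=np.array([-.945,-.327]); print(get_obs()["ee_pos"],goto([.526,.0846,.245],down(d)))
E
```

```text
[ 0.39760192 -0.13182414  0.25906859] (array([-19.16,  16.31,   1.41]), array([ 0.   , -0.   , -0.003]))
```

Call:
arm_command --increments '[-4, 3.5, 0, 0, 0, 0, -8, 7, 0, 0, 0, 0, -12, 10.5, 0, 0, 0, 0, -16, 14, 0.5, 0, 0, 0, -18.5, 16, 1, 0, 0, 0, -18.7, 16.3, 1.4, 0, 0, 0, -18.7, 16.3, 1.4, 0, 0, 0]'

```text
time_s: 1.98
ee_pos: [0.5208, 0.0808, 0.2446]
tool_rot: [-0.164, 0.986, -0.0, -0.001]
contact_force: [-0.4, -1.1, -0.1]
opening: 0.0852
```

```bash
python3 - <<'E'
from h import *
c=optics.get_calibration("wrist"); p,dd=optics.snapshot("wrist"); cv2.imwrite("pics/w1.png",p); np.savez("pics/w1.npz",p=p,d=dd)
d=np.array([-.945,-.327]); print(get_obs()["ee_pos"],goto([.526,.0846,.146],down(d)))
np.save("pics/w1v.npy",c["view"]); print(c["vertical_fov"],c["cx"],c["cy"])
for P in([.526,.0846,.1655],[.526,.0846,.1205],[.5705,.1,.132],[.6182,.1145,.118]): print(proj(c,P))
E
```

```text
[0.52091527 0.08049306 0.24519069] (array([-0.62,  0.23,  9.92]), array([-0.   , -0.   , -0.004]))
62.23688258395555 260.88459547621653 185.44713383615755
[263.71137707 197.10311747]
[263.27107864 182.33828277]
[263.37723686 235.41524995]
[261.36971991 275.75186439]
```

View pics/w1.png

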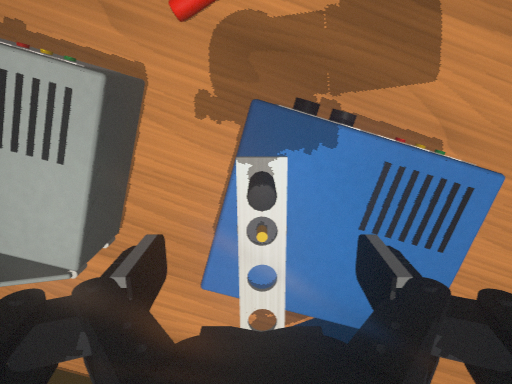

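The wrist view shows the knob's top at about (262,195), the pin at (262,237) and the middle hole at (262,277). All are within 2 px of my prediction, so I'm descending.

Call:
arm_command --increments '[-0.6, 0.2, 4, 0, 0, 0, -0.6, 0.2, 7.5, 0, 0, 0, -0.6, 0.2, 9.7, 0, 0, 0, -0.6, 0.2, 9.7, 0, 0, 0]'

```text
time_s: 2.52
ee_pos: [0.5251, 0.0837, 0.1474]
tool_rot: [-0.164, 0.987, -0.0, -0.001]
contact_force: [-0.2, -0.4, -0.1]
opening: 0.0851
```

Call:
arm_command --increments '[0, 0, 0, 0, 0, 0, 0, 0, 0, 0, 0, 0, 0, 0, 0, 0, 0, 0, 0, 0, 0, 0, 0, 0, 0, 0, 0, 0, 0, 0, 0, 0, 0, 0, 0, 0]' --hand 1 --squeeze 40

```text
time_s: 3.28
ee_pos: [0.5264, 0.085, 0.1482]
tool_rot: [-0.164, 0.986, 0.0, 0.0]
contact_force: [-0.6, -0.1, -0.8]
opening: -0.0001
```

The fingers closed to 0, so the grasp missed. I'll look.

```bash
python3 - <<'E'
from h import *
p,dd=optics.snapshot("side"); p2,_=optics.snapshot("top"); p3,_=optics.snapshot("wrist")
cv2.imwrite("pics/m.png",np.hstack([cv2.resize(p[200:384,100:400],(480,294)),cv2.resize(p2[100:300,20:238],(320,294))]))
cv2.imwrite("pics/w2.png",p3)
c=optics.get_calibration("side"); print(get_obs()); print(proj(c,[.526,.0846,.1425]))
E
```

```text
{'time_s': 3.425, 'joint_positions': array([ 4.53827540e-01,  2.54592620e-01, -7.49481276e-02, -9.80446404e-06,
       -1.24112574e+00, -1.69478817e+00]), 'joint_velocities': array([-0.00118046,  0.00081475, -0.00072665,  0.00164762,  0.00079896,
       -0.00106302]), 'joint_torque': array([-2.70765246e-02, -3.74067199e+01,  2.25591427e+01,  5.07763490e+00,
       -6.20078528e-02, -1.62467531e-04]), 'ee_pos': array([0.52644222, 0.08500496, 0.14821202]), 'tool_rot': array([-1.64169728e-01,  9.86432104e-01,  2.29420660e-05,  6.09071453e-05]), 'contact_force': array([-0.45764811, -0.20679699,  0.92781363]), 'moment': array([-0.03413073, -0.05523341,  0.04623758]), 'opening': -0.00018771913841128909}
[221.01774864 281.06645211]
```

View pics/m.png

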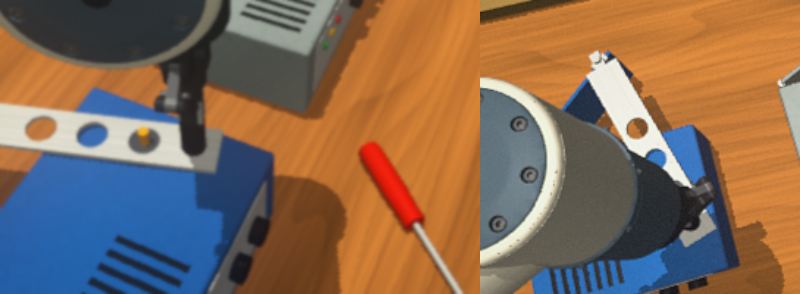

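View pics/w2.png

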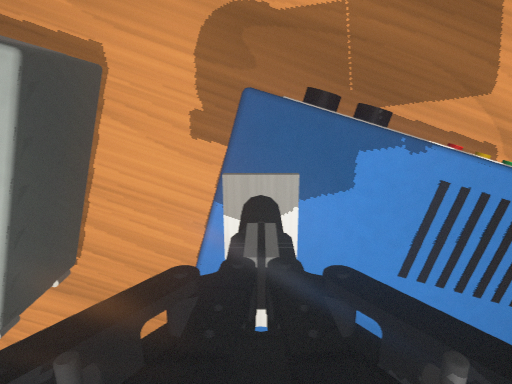

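The side crop shows black at the knob's spot (192,130), with the closed finger above and beside it. The wrist view shows the closed fingers at about (262,250) and the round knob just beyond them at about (260,205). So the knob seems to sit farther outward than the pads. Next I'll check where the TCP projects and what the depth says.

```bash
python3 - <<'E'
from h import *
c=optics.get_calibration("wrist"); s=get_obs(); r=R.from_quat(s["tool_rot"])
for P in([0,0,0],[0,0,.019],[.011,0,.019],[-.011,0,.019]): print("tool",P,proj(c,s["ee_pos"]+r.apply(P)))
print("knob top/foot",proj(c,[.526,.0846,.1655]),proj(c,[.526,.0846,.1205]), "tool view\n",(c["view"][:3,:3]@r.as_matrix()).round(3), r.inv().apply(-c["view"][:3,:3].T@c["view"][:3,3]-s["ee_pos"]))
p,dd=optics.snapshot("wrist")
for v in range(170,330,10): print(v,dd[v,262].round(4),dd[v,235].round(4),p[v,262])
# world points for w1
z=np.load("pics/w1.npz"); V=np.load("pics/w1v.npy"); f=192/np.tan(np.radians(c["vertical_fov"])/2)
for v in range(165,290,6):
    D=z["d"][v,262]; q=np.array([(262-c["cx"])/f*D,-(v-c["cy"])/f*D,-D]); print("w1",v,(V[:3,:3].T@(q-V[:3,3])).round(4))
E
```

```text
tool [0, 0, 0] [261.56441282 230.76922261]
tool [0, 0, 0.019] [261.48443333 217.72389832]
tool [0.011, 0, 0.019] [261.51222576 199.82442806]
tool [-0.011, 0, 0.019] [261.45749611 235.0725802 ]
knob top/foot [261.15154694 244.33257302] [261.06047728 211.71146076] tool view
 [[ 0.001  1.    -0.   ]
 [ 0.964 -0.001  0.264]
 [ 0.264 -0.001 -0.964]] [ 0.06744955 -0.0004859  -0.15553715]
170 0.1972 0.1968 [138  91  59]
180 0.1907 0.1909 [156 162 166]
190 0.1928 0.1919 [151 159 165]
200 0.1829 0.0 [51 49 49]
210 0.1639 0.1954 [52 53 51]
220 0.1515 0.1979 [47 45 50]
230 0.1396 0.1995 [51 50 48]
240 0.1321 0.1393 [50 50 50]
250 0.1214 0.1315 [48 45 45]
260 0.1159 0.1091 [70 69 66]
270 0.1161 0.1063 [68 62 64]
280 0.1182 0.0999 [54 52 54]
290 0.1197 0.0852 [50 48 49]
300 0.1206 0.0819 [50 46 49]
310 0.2138 0.0777 [220 227 231]
320 0.2157 0.0736 [219 226 230]
w1 165 [0.5115 0.0784 0.119 ]
w1 171 [0.5161 0.08   0.1219]
w1 177 [0.516  0.0798 0.1453]
w1 183 [0.5161 0.0798 0.1641]
w1 189 [0.5206 0.0813 0.1644]
w1 195 [0.5253 0.083  0.1639]
w1 201 [0.5295 0.0844 0.1654]
w1 207 [0.5343 0.0861 0.1648]
w1 213 [0.5546 0.0933 0.1197]
w1 219 [0.5619 0.0958 0.1154]
w1 225 [0.5669 0.0975 0.1174]
w1 231 [0.5668 0.0974 0.132 ]
w1 237 [0.5724 0.0993 0.1319]
w1 243 [0.5844 0.1035 0.1179]
w1 249 [0.5897 0.1054 0.1193]
w1 255 [0.5954 0.1073 0.1201]
w1 261 [0.6011 0.1093 0.1208]
w1 267 [0.6123 0.1132 0.1114]
w1 273 [0.6192 0.1155 0.1107]
w1 279 [0.6252 0.1176 0.1116]
w1 285 [0.6327 0.1202 0.11  ]
```

```bash
python3 - <<'E'
from h import *
c=optics.get_calibration("wrist"); s=get_obs(); r=R.from_quat(s["tool_rot"]); V=c["view"]
p,dd=optics.snapshot("wrist"); f=192/np.tan(np.radians(c["vertical_fov"])/2)
def w(u,v):
    D=dd[v,u]; q=np.array([(u-c["cx"])/f*D,-(v-c["cy"])/f*D,-D]); P=V[:3,:3].T@(q-V[:3,3]); return (r.inv().apply(P-s["ee_pos"])*1000).round(0)
for v in range(185,300,6): print(v,*[w(u,v) for u in(234,245,255,262,272)],p[v,262])
cv2.imwrite("pics/w3.png",cv2.resize(cv2.convertScaleAbs(p[150:330,180:345],alpha=2.2),None,fx=3.3,fy=3.3,interpolation=2))
E
```

```text
185 [ 17. -16.  29.] [ 17. -10.  29.] [17. -4. 29.] [17.  0. 31.] [17.  6. 29.] [154 162 165]
191 [ 13. -17.  30.] [ 13. -10.  29.] [13. -4. 30.] [13.  0. 29.] [13.  6. 29.] [154 163 166]
197 [ 10. -17.  29.] [  9. -10.  30.] [11. -4. 25.] [11.  0. 23.] [10.  6. 28.] [50 49 49]
203 [  5. -17.  30.] [  7. -10.  25.] [11. -4. 13.] [12.  0. 11.] [ 9.  6. 19.] [47 48 48]
209 [  2. -17.  29.] [ 8. -9. 11.] [11. -3.  2.] [12.  0.  2.] [10.  6.  6.] [42 42 44]
215 [ -2. -17.  28.] [ 9. -9.  1.] [11. -3. -6.] [12.  0. -8.] [10.  5. -3.] [50 51 50]
221 [ -6. -17.  29.] [ 9. -8. -8.] [ 11.  -3. -14.] [ 11.   0. -15.] [ 11.   5. -13.] [54 51 52]
227 [-10. -17.  28.] [  9.  -8. -16.] [ 11.  -3. -21.] [ 12.   0. -22.] [ 11.   5. -22.] [53 52 55]
233 [-14. -17.  30.] [  8.  -8. -20.] [ 11.  -3. -29.] [ 12.   0. -30.] [ 11.   4. -28.] [52 51 52]
239 [  7. -12. -25.] [ 12.  -7. -36.] [ 11.  -3. -35.] [ 12.   0. -36.] [ 12.   4. -35.] [46 48 47]
245 [  8. -12. -33.] [ 11.  -7. -40.] [ 12.  -3. -41.] [ 11.   0. -40.] [ 12.   4. -41.] [49 49 49]
251 [  8. -11. -39.] [ 11.  -6. -45.] [ 11.  -3. -45.] [ 11.   0. -45.] [ 12.   4. -47.] [52 49 49]
257 [ 13. -10. -52.] [ 12.  -6. -50.] [ 12.  -3. -51.] [ 11.   0. -49.] [ 11.   4. -50.] [64 61 61]
263 [ 14.  -9. -60.] [ 12.  -6. -57.] [  9.  -3. -51.] [  9.   0. -50.] [ 13.   3. -57.] [72 67 66]
269 [ 13.  -9. -61.] [ 12.  -6. -60.] [  8.  -3. -52.] [  7.   0. -51.] [ 13.   3. -61.] [66 62 63]
275 [ 13.  -9. -64.] [ 12.  -6. -64.] [  7.  -2. -56.] [  4.   0. -50.] [ 13.   3. -65.] [58 55 56]
281 [ 13.  -9. -68.] [ 12.  -5. -68.] [  7.  -2. -59.] [  2.   0. -51.] [ 13.   3. -68.] [50 50 50]
287 [ 17.  -8. -78.] [ 13.  -5. -71.] [  5.  -2. -59.] [ -1.   0. -50.] [ 13.   3. -71.] [50 51 48]
293 [  67.   -0. -156.] [ 17.  -5. -81.] [  3.  -2. -59.] [ -4.   0. -50.] [ 12.   3. -74.] [52 50 53]
299 [ 18.  -7. -84.] [ 16.  -5. -82.] [ -0.  -2. -59.] [ -7.   0. -49.] [ 10.   3. -74.] [47 46 47]
```

View pics/w3.png

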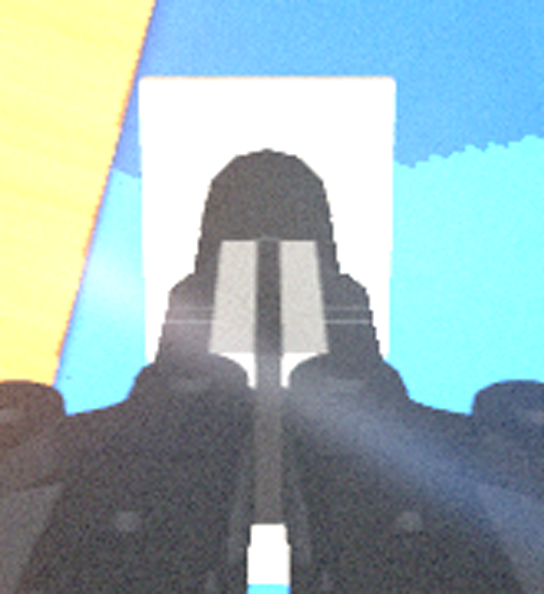

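The brightened crop shows the light pads ending at about (268,240), right above the round black knob. Depth puts the knob's cylinder at tool z from +29 to −16 mm, with the pads above that. So the real fingertips end about 16 mm behind the reported TCP, not 19 mm ahead, and they closed just above the knob. I'll compare with `bot`, then open and go lower.

```bash
python3 - <<'E'
from station import bot
print({a:getattr(bot,a) for a in dir(bot) if not a.startswith('_')})
E
```

```text
{'MotionError': <class 'station.MotionError'>, 'nose_length': 0.019}
```

Call:
arm_command --increments '[0, 0, 0, 0, 0, 0, 0, 0, 0, 0, 0, 0, 0, 0, 0, 0, 0, 0, 0, 0, 0, 0, 0, 0, 0, 0, 0, 0, 0, 0]' --hand -1

```text
time_s: 4.15
ee_pos: [0.5264, 0.0849, 0.1482]
tool_rot: [-0.164, 0.986, 0.0, -0.0]
contact_force: [-0.4, -0.4, -0.5]
opening: 0.0851
```

Call:
arm_command --increments '[0, 0, 1.5, 0, 0, 0, 0, 0, 2.8, 0, 0, 0, 0, 0, 3.3, 0, 0, 0, 0, 0, 3.3, 0, 0, 0]'

```text
time_s: 4.65
ee_pos: [0.5261, 0.0848, 0.1146]
tool_rot: [-0.164, 0.986, -0.0, -0.001]
contact_force: [-0.2, 0.5, 0.3]
opening: 0.0854
```

Call:
arm_command --increments '[0, 0, 0, 0, 0, 0, 0, 0, 0, 0, 0, 0, 0, 0, 0, 0, 0, 0, 0, 0, 0, 0, 0, 0, 0, 0, 0, 0, 0, 0, 0, 0, 0, 0, 0, 0]' --hand 1 --squeeze 40

```text
time_s: 5.4
ee_pos: [0.5264, 0.085, 0.1153]
tool_rot: [-0.164, 0.986, 0.0, 0.0]
contact_force: [-0.3, -0.4, 0.4]
opening: 0.0226
```

It now holds the knob (22.6 mm opening). Next I'll lift about the pivot by 0.14 rad.

Call:
arm_command --increments '[0, 0, -0.5, 0, 0.019, 0, -0.02, 0, -1.0, 0, 0.038, 0, -0.05, 0, -1.8, 0, 0.07, 0, -0.13, 0, -2.7, 0, 0.105, 0, -0.23, 0, -3.6, 0, 0.14, 0, -0.23, 0, -3.6, 0, 0.14, 0, -0.23, 0, -3.6, 0, 0.14, 0]'

```text
time_s: 6.28
ee_pos: [0.5288, 0.0859, 0.1508]
tool_rot: [-0.164, 0.984, -0.011, -0.069]
contact_force: [0.7, 0.8, -0.7]
opening: 0.0228
```

```bash
python3 - <<'E'
from h import *
print(get_obs()["contact_force"],get_obs()["moment"]); p,_=optics.snapshot("side")
cv2.imwrite("pics/s4.png",p[150:,:])
# target: final knob lying flat, tool TCP h=-.003; lifted pose there, theta .14
k1=np.array([.4766,.0757]); d1=np.array([-.968,-.2506]); th=.14
def pose(k,d,th):
    piv=np.r_[k-.262*d,.118]; P=piv+np.r_[d*(.262*np.cos(th)+.0027*np.sin(th)),.262*np.sin(th)-.0027*np.cos(th)]
    return P,(R.from_quat(down(d))*R.from_rotvec([0,th,0])).as_quat()
P,q=pose(k1,d1,th); print(P,goto(P,q))
E
```

```text
[ 0.73022963  0.76014621 -0.65449892] [ 0.37460109 -0.91440432  0.04009824]
[0.47871667 0.07624797 0.15188671] (array([5.  , 0.71, 0.6 ]), array([-0.01 ,  0.001,  0.076]))
```

View pics/s4.png

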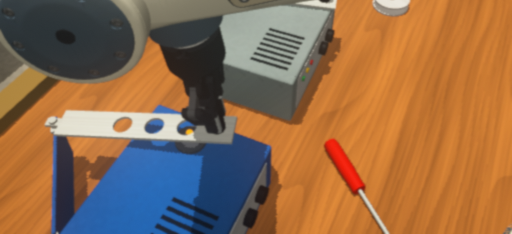

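The side view shows the stay raised at its knob end (about (213,130)), with the pin at (189,131) under the lifted bar. Now drawing it back.

Call:
arm_command --increments '[0.6, 0.05, 0.07, 0, 0, 0.009, 1.3, 0.15, 0.15, 0, 0, 0.019, 2.0, 0.25, 0.24, -0.003, 0, 0.03, 2.7, 0.35, 0.32, -0.005, 0, 0.04, 3.4, 0.45, 0.4, -0.006, 0, 0.05, 4.1, 0.57, 0.5, -0.008, 0, 0.062, 5.0, 0.7, 0.6, -0.01, 0, 0.076, 5.0, 0.7, 0.6, -0.01, 0, 0.076]'

```text
time_s: 7.32
ee_pos: [0.4774, 0.0757, 0.1523]
tool_rot: [-0.126, 0.99, -0.009, -0.07]
contact_force: [-0.4, -0.5, -0.8]
opening: 0.0229
```

```bash
python3 - <<'E'
from h import *
s=get_obs();print(s["contact_force"],s["moment"])
a,_=optics.snapshot("side"); b,_=optics.snapshot("top"); np.savez("pics/5.npz",a=a,b=b)
cv2.imwrite("pics/v5.png",np.hstack([cv2.resize(a[220:340,30:260],(460,240)),cv2.resize(b[110:270,30:230],(300,240))]))
E
```

```text
[-0.39717987 -0.50848931 -0.77395601] [-0.07698612 -0.27854859 -0.02862972]
```

View pics/v5.png

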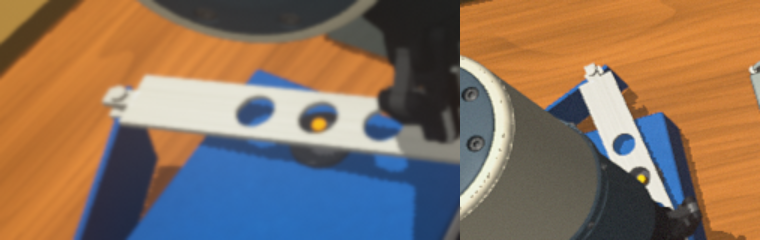

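Both views show the pin inside the raised middle hole, at about (318,122) in the side crop and (642,178) in the top crop. Next I'll measure how far off-centre it is.

```bash
python3 - <<'E'
from h import *
z=np.load("pics/5.npz"); c=optics.get_calibration("top"); cs=optics.get_calibration("side")
for nm,im,cc,win in(("top",z["b"],c,(175,250,125,175)),("side",z["a"],cs,(255,305,130,230))):
    r0,r1,c0,c1=win; h=cv2.cvtColor(im,cv2.COLOR_BGR2HSV)
    m=((h[...,1]<45)&(h[...,2]>95)).astype(np.uint8)*255
    sub=m[r0:r1,c0:c1]
    cn,hi=cv2.findContours(sub,cv2.RETR_CCOMP,cv2.CHAIN_APPROX_NONE)
    for k,x in enumerate(cn):
        if hi[0,k,3]>=0 and cv2.contourArea(x)>40:
            e=cv2.fitEllipse(x); u,v=e[0][0]+c0,e[0][1]+r0
            print(nm,"hole",round(u,1),round(v,1),np.round(e[1],1),[ray(cc,u,v,zz)[:2].round(4) for zz in(.134,.141,.148)])
    g,_=blobs(im[r0:r1,c0:c1],(15,140,120),(35,255,255),6)
    for b,s in g: print(nm,"pin",b+[c0,r0],ray(cc,*(b+[c0,r0]),.132)[:2].round(4))
s=get_obs(); r=R.from_quat(s["tool_rot"]); x=r.apply([1,0,0]); print("tool x",x.round(3))
# hole from the held knob: knob foot is h=.118 level on rigid bar: TCP is 0.0027 below bar mid plane
print("hole by kinematics",(s["ee_pos"]+r.apply([-.097,0,-.0027])).round(4))
E
```

```text
top hole 139.0 206.0 [14.9 16.4] [array([0.6187, 0.1114]), array([0.617 , 0.1096]), array([0.6153, 0.1077])]
top pin [150.8 228.7] [0.5709 0.098 ]
side hole 188.8 278.8 [14.4 19.5] [array([0.574, 0.097]), array([0.5705, 0.1012]), array([0.567 , 0.1054])]
side hole 157.6 275.7 [13.6 20.2] [array([0.6184, 0.113 ]), array([0.6144, 0.117 ]), array([0.6104, 0.121 ])]
side pin [188.8 281.8] [0.5721 0.1004]
tool x [-0.958 -0.248  0.141]
hole by kinematics [0.5714 0.1    0.1412]
```

Vision puts the raised hole over the pin within about 2 mm, and kinematics agree. Lowering about the pivot.

Call:
arm_command --increments '[-0.02, 0, 0.6, 0, -0.023, 0, -0.04, 0, 1.2, 0, -0.046, 0, -0.08, 0, 1.83, 0, -0.07, 0, -0.15, 0, 2.5, 0, -0.095, 0, -0.22, 0, 3.1, 0, -0.118, 0, -0.29, 0, 3.6, 0, -0.138, 0, -0.29, 0, 3.6, 0, -0.138, 0, -0.29, 0, 3.6, 0, -0.138, 0]'

```text
time_s: 8.43
ee_pos: [0.4766, 0.0754, 0.1163]
tool_rot: [-0.126, 0.992, -0.001, -0.001]
contact_force: [-0.9, -0.3, -0.4]
opening: 0.0228
```

Call:
arm_command --increments '[0, 0, 0.05, 0, 0, 0, 0, 0, 0.05, 0, 0, 0, 0, 0, 0.05, 0, 0, 0, 0, 0, 0.05, 0, 0, 0, 0, 0, 0.05, 0, 0, 0, 0, 0, 0.05, 0, 0, 0]' --hand -1

```text
time_s: 9.18
ee_pos: [0.4766, 0.0755, 0.1157]
tool_rot: [-0.126, 0.992, -0.0, -0.001]
contact_force: [-0.2, -0.6, -0.4]
opening: 0.0853
```

Call:
arm_command --increments '[0, 0, -2, 0, 0, 0, 0, 0, -5, 0, 0, 0, 0, 0, -9, 0, 0, 0, 4, 0, -13, 0, 0, 0, 8, 0, -14, 0, 0, 0, 11, 0, -14, 0, 0, 0, 11, 0, -14, 0, 0, 0, 11, 0, -14, 0, 0, 0]'

```text
time_s: 10.18
ee_pos: [0.3706, 0.0482, 0.256]
tool_rot: [-0.126, 0.992, -0.0, -0.001]
contact_force: [0.5, 0.0, 0.3]
opening: 0.0853
```

```bash
python3 - <<'E'
from h import *
cs=optics.get_calibration("side"); cw=optics.get_calibration("wrist")
w,_=optics.snapshot("wrist"); a,_=optics.snapshot("side"); s=np.load("pics/side1.npz")["p"]
print("grey knob region diff",cv2.absdiff(a,s)[120:165,190:345].mean())
cv2.imwrite("pics/v6.png",np.hstack([cv2.resize(a[220:340,30:330],(500,200)),cv2.resize(w,(267,200))]))
for nm,im,cc in(("side",a,cs),("wrist",w,cw)):
    h=cv2.cvtColor(im,cv2.COLOR_BGR2HSV); m=((h[...,1]<45)&(h[...,2]>95)).astype(np.uint8)*255
    cn,hi=cv2.findContours(m,cv2.RETR_CCOMP,cv2.CHAIN_APPROX_NONE)
    for k,x in enumerate(cn):
        if hi[0,k,3]>=0 and 80<cv2.contourArea(x)<3000:
            e=cv2.fitEllipse(x); P=ray(cc,*e[0],.118)
            if np.hypot(P[0]-.571,P[1]-.1)<.12: print(nm,"hole",np.round(e[0],1),P[:2].round(4))
    g,_=blobs(im,(15,140,120),(35,255,255),8)
    for b,_ in g:
        P=ray(cc,*b,.132)
        if np.hypot(P[0]-.571,P[1]-.1)<.05: print(nm,"pin",b,P[:2].round(4))
E
```

```text
grey knob region diff 29.861170848267623
side hole [222.7 294.2] [0.5222 0.0888]
side hole [190.1 285.1] [0.574  0.0965]
side hole [158.8 282.2] [0.619  0.1132]
side pin [189.5 284.7] [0.5684 0.1044]
wrist hole [260.7 298.1] [0.5028 0.0819]
```

View pics/v6.png

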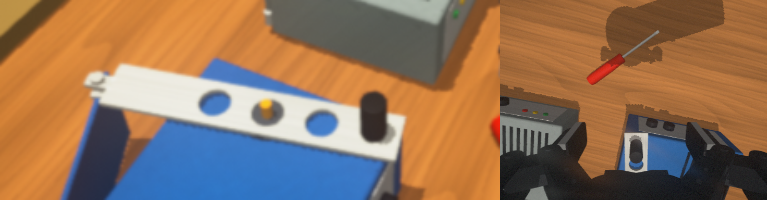

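The side crop shows the pin at (267,105), standing in the middle of the three holes. The stay lies flat and the knob at (373,117) is free.

```bash
python3 -c "
from station import workorder; print(workorder.finish_job())"
```

```text
the job is handed in; nothing more can be done
None
```

The blue stay is now on its middle hole. I lifted it off the pin by its knob, drew it back about 50 mm with the door following, lowered it, released it and backed the gripper away. I handed the job in at about 10 s on the robot's clock; no verdict was reported.

**Last checks:**
- **Seating:** the final side view shows the pin in the middle of the three holes, the stay lying flat and the knob free. In the image, the pin and hole centres are within about 1 px.
- **Position disagreement:** converted to world positions, that same view puts them about 10 mm apart. I put that down to the brass patch including the pin's side. Before lowering, the arm's pose put the raised hole within about 2 mm of the pin, and the side view agreed.
- **Lift height:** the arm's pose put the middle hole at 0.141 m while raised, 23 mm above the pin's reference point.

**What failed or could not be confirmed:**
- **First grasp missed:** the fingers closed just above the knob. The real fingertips end about 16 mm behind the reported TCP, not 19 mm ahead as `bot.nose_length` says. I went 33 mm lower and the second grasp held.
- **Grey knob check inconclusive:** my before-and-after image comparison differed a lot, probably because the arm was in front of the grey case. I did not measure the grey knob again; no move went to it and no contact force showed.
- **Close-up not usable:** the fingers hid the holes in the final wrist view, so the seating rests on the side view.

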